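# Sort the whetstones by feel

## Task

The cook's three whetstones look alike, but each is either coarse or fine, and there is at least one of each kind: drag each a little across the table to feel which it is. Lay every coarse stone flat on the floor of the steel soaking pan and every fine one flat on the wooden drying rack, inside its rim, not stacked and still the same way up; set them down, do not drop them, and leave everything else where it is.

Things in the scene. Friction and masses are not known exactly. Their poses are not given: they have to be found in the camera images.
- stone_a_mid (a point): one of three look-alike whetstones: grey block, 140 long (its y) x 50 wide (its x) x 30 mm, 0.54 to 0.66 kg, lying flat. This point is its centre. Top and sides are alike on all (friction about 0.6); only its underside is coarse (friction 1.0 to 1.4; 5.4 to 9 N to drag it under its own weight) or fine (0.17 to 0.23; 0.9 to 1.5 N).
- stone_b_mid (a point): one of three look-alike whetstones: grey block, 140 long (its y) x 50 wide (its x) x 30 mm, 0.54 to 0.66 kg, lying flat. This point is its centre. Top and sides are alike on all (friction about 0.6); only its underside is coarse (friction 1.0 to 1.4; 5.4 to 9 N to drag it under its own weight) or fine (0.17 to 0.23; 0.9 to 1.5 N).
- stone_c_mid (a point): one of three look-alike whetstones: grey block, 140 long (its y) x 50 wide (its x) x 30 mm, 0.54 to 0.66 kg, lying flat. This point is its centre. Top and sides are alike on all (friction about 0.6); only its underside is coarse (friction 1.0 to 1.4; 5.4 to 9 N to drag it under its own weight) or fine (0.17 to 0.23; 0.9 to 1.5 N).
- pan: the soaking pan: empty open steel pan with upright walls, outside 220 (its x) x 200 (its y) x 42 mm high, fixed; walls and floor 4 mm thick. Origin at the centre of its underside; inner floor 4 mm above it. Holds two stones side by side, long sides along its y, centres 45 mm either side of the middle. Stands left or right of the stones, the rack on the other side.
- rack: the drying rack: flat slatted wooden stand, 220 (its x) x 200 (its y) mm, fixed. Origin at the centre of its underside; slats' top 18 mm above it; rim 12 mm wide, 10 mm higher than the slats, inside it 196 x 176 mm. Holds two stones side by side, long sides along its y, centres 45 mm either side of the middle. Left or right, opposite the pan.
- chilli_jar: small upright glass jar, 44 mm across, 75 mm high. A bystander: leave it where it is. Origin at the centre of its underside.
- soup_spoon: steel spoon lying flat, 150 mm long, its origin at the middle of its length. A bystander: leave it where it is.
- chopsticks: a pair of chopsticks in a paper band, lying along its x axis, 200 x 18 x 6 mm. A bystander: leave it where it is. Origin at the centre of its underside.
- sauce_bottle: upright sauce bottle, 60 mm across, 170 mm high. A bystander: leave it where it is. Origin at the centre of its underside.
Not all that is in view belongs to the job. What is shaped like the part that bears stone_c_mid but orange or turquoise is not meant.

How it is judged (in metres and radians):
At the end, for the whole second after the job is handed in: Each coarse stone lies in the pan, each fine one on the rack: at rest, flat (tilt under 0.1 rad, same side up) and within 5 mm of resting height on the floor or slats, its centre within 85 x 65 mm (pan) or 78 x 60 mm (rack) either way of the middle along x and y (x of fine_underside in the frame of rack between -0.078 and 0.078 m and y of fine_underside in the frame of rack between -0.06 and 0.06 m and z of fine_underside in the frame of rack between 0.0155 and 0.0255 m and x of coarse_underside_1 in the frame of pan between -0.085 and 0.085 m and y of coarse_underside_1 in the frame of pan between -0.065 and 0.065 m and z of coarse_underside_1 in the frame of pan between 0.0015 and 0.0115 m and x of coarse_underside_2 in the frame of pan between -0.085 and 0.085 m and y of coarse_underside_2 in the frame of pan between -0.065 and 0.065 m and z of coarse_underside_2 in the frame of pan between 0.0015 and 0.0115 m and angle between each of stone_a_mid, stone_b_mid, stone_c_mid's own z axis and vertical below 0.1 rad and linear speed of each of stone_a, stone_b, stone_c below 0.01 m/s); the robot touches nothing.
It fails at once if a stone is dropped or thrown: faster than 0.6 m/s with no finger on it (a fall of about 18 mm) ((linear speed of stone_a above 0.6 m/s and contact force between the fingers and stone_a below 0.05 N) or (linear speed of stone_b above 0.6 m/s and contact force between the fingers and stone_b below 0.05 N) or (linear speed of stone_c above 0.6 m/s and contact force between the fingers and stone_c below 0.05 N)).
It fails at once if a bystander (jar, spoon, chopsticks or bottle) is moved by more than 30 mm (distance of any of chilli_jar, soup_spoon, chopsticks, sauce_bottle from where it was at the start of the episode above 0.03 m).
It also fails if it takes over 72 s, if anything falls off the work surface, if the arm or the gripper's body presses on something with over 40 N, if the wrist force passes 120 N, or if a joint passes its speed limit or range.

## Robot

A 6-joint arm with a two-finger parallel gripper is mounted at the origin on the work surface. World frame = base frame: x ahead of the robot, y to its left, z up, the work surface at z = 0. Lengths are in mm, angles in rad, forces in N, time in s.
With the tool pointing down it reaches from about 350 to 875 mm from the base axis. Payload 4.2 kg.
Tool frame: the origin (TCP) lies at the very end of the fingers, on their centre line; the grasp point (between the pads) lies 19 mm behind it; y points along the fingers, z is the direction in which the jaws open and shut, and the axes are right-handed (so a half turn about y gives the same grasp; the last joint's range is limited). The gripper opens to 85 mm and grips with 20 to 120 N. Pads are 22 mm wide; open, the fingers measure 114 mm over their backs; the gripper's body (76 mm by 85 mm) begins 54 mm behind the grasp point. The pads swing forward as they close: fully open they stand 13 mm farther back than shut.
Start: joints at [1.557, 0.385, 0.008, 0, -1.194, -0.259], TCP at [168.361, 601.875, 231.312] pointing down, gripper open.
Joint ranges: [-3.14, 3.14], [-1.21, 2.06], [-1.07, 1.41], [-3.16, 2.05], [-2.99, -0.16], [-3.1, 3.1]. Speed limits (rad/s): [2.79, 2.79, 3.14, 3.14, 3.14, 3.14].

## Interface

Orientations are given as a unit quaternion [x, y, z, w].
In Python, from bench import arm gives the robot as it stands.
- The arm moves only by the shell command python3 -m creep 'ROWS'. ROWS is JSON, a list of rows, each an object with "delta_pos": the shift along the tool's x, y, z in mm, a list of three; "rot": the turn, a rotation vector about the tool's x, y, z in rad, a list of three; "jaw": the finger opening in mm, from 0 to 85.4. A call has exactly 10 rows; each row shifts and turns the commanded pose from where the row before left it, along the tool's axes as they then stand; what a row does not reach is not made up. A row lasts 1/12 s, in which the tool goes at most 41.7 mm and 7.16 degrees, less where a joint would pass 70% of its speed; a pose out of reach is approached as far as the arm can. A call is refused whole if a number of a shift passes 41.7 or a number of a turn 0.125, either way. A call with a gripper value outside its range is refused whole. The fingers move at their own pace and stop on an object; the grip force is fixed at half the most. Time passes only in rows, so rows that do not move let the fingers close, or fill a call up. It gives the time, the measured TCP pose, the force and the opening at its end, in the units of the state.
- arm.read_state(): the state, without advancing time (a new reading comes with each control period).
- arm.get_image(name): name is "scene" or "side" or "wrist"; returns the picture (384x512x3 uint8, red, green, blue); there is no depth.
- arm.calibration(name): a dict with "intrinsics" (3x3 intrinsics, pixels), "dist_coeffs" ([k1, k2, p1, p2, k3] as OpenCV has them; the pictures are not rectified), "R" (3x3) and "t" (3): a world point X has camera coordinates R X + t. Camera axes: x right, y down, z forward; pixel columns grow to the right and rows downward; lengths in mm; the calibration is good to about 2 mm. A picture is of the moment at which its call begins: read the wrist's pose just before it. calibration takes no time and is no camera call; for the wrist camera it gives the pose at the moment of the call.
- arm.job_done(): hands the job in, once; it reports no verdict.
Trained networks look in the newest picture that a camera, given by its name, has taken for a name from the list of things; names that differ only in an ending like _2 or _b are one class to them, and where a whole thing is asked for, a point or a joint stands for the part that bears it (a point fixed in the world has none). Each returns a list of dicts, best first, with "p" (0 to 1); they miss things now and then, are a little off and sometimes report something else, mostly with a low value. They report only what shows in the picture. A call takes as long as a camera call. They do not tell look-alikes from the thing itself.
- arm.find_in(camera, target): "location" ([column, row] in pixels, amid what is visible of it).
- arm.masks_of(camera, target): "pixels" (384x512 bool, what is visible of it) and "location" ([column, row] in pixels, amid what is visible of it).
The state is a dict: "clock": time; "joints": joint angles; "joint_vel": joint speeds; "joint_efforts": joint torques, N m; "position": TCP position; "ee_rot": TCP orientation; "contact_force": force on the tool from outside, world axes, zero at the start; "wrist_torque": the same for the moment, N m; "gripper_width": finger opening in mm.
Only numpy, scipy, OpenCV 4.12 (cv2) and the standard library are available. Lean on these libraries where they do the work, as an engineer would, in place of code of your own. Each camera call takes 0.05 s, during which the arm holds its last target. There are 200 camera calls.

## Working session

There is one attempt and no reset: what is moved stays moved. The work goes in short steps, Python scripts to look and compute and a shell command to move; the robot and the scene stay as the last step left them, time stands still between calls to the robot, and variables do not carry over. Pictures are saved under pics/ and viewed, about 8 in all and at most 12, crops included, and the job is handed in when it is done.

```bash
mkdir -p pics
cat > h.py <<'E'
import numpy as np,cv2
from bench import arm
from scipy.spatial.transform import Rotation as Ro
def ray(c,px,z):
    K=np.array(c["intrinsics"],float);D=np.array(c["dist_coeffs"],float);R=np.array(c["R"]);t=np.array(c["t"])
    p=cv2.undistortPoints(np.array(px,float).reshape(-1,1,2),K,D).reshape(-1,2)
    d=np.c_[p,np.ones(len(p))]@R; o=-R.T@t
    return o+d*((z-o[2])/d[:,2])[:,None]
def save(n,f):
    im=arm.get_image(n); cv2.imwrite('pics/'+f,im[:,:,::-1]); return im
E
python3 - <<'E'
from h import *
s=arm.read_state();print(s)
print(Ro.from_quat(s['ee_rot']).as_matrix().round(3))
a=save('scene','a.png');
for n in ['scene']:
  c=arm.calibration(n)
  for k,z in [('stone_a_mid',30),('pan',20),('rack',18),('chilli_jar',40),('soup_spoon',3),('chopsticks',5),('sauce_bottle',85)]:
    for m in arm.masks_of(n,k):
      print(k,round(m['p'],2),np.round(m['location']),ray(c,m['location'],z).round(0)[0], m['pixels'].sum(), cv2.minAreaRect(np.argwhere(m['pixels'])[:,::-1].astype(np.float32)))
save('side','b.png')
E
```

```text
{'clock': 0.0, 'joints': array([ 1.55661390e+00,  3.85544623e-01,  6.64566502e-03, -5.21572579e-04,
       -1.19399767e+00, -2.58586787e-01]), 'joint_vel': array([-0.0005774 , -0.00048684, -0.00105178, -0.00084193, -0.00065288,
       -0.00028394]), 'joint_efforts': array([ 2.85699789e-04, -3.92285550e+01,  1.88405997e+01,  4.18602437e+00,
       -4.60305746e-03, -2.30808375e-06]), 'position': array([168.20069038, 601.3402186 , 230.23319986]), 'ee_rot': array([-0.09612753, -0.69977302,  0.70128887,  0.09628673]), 'contact_force': array([-0.68277099, -0.10796517, -0.23424477]), 'wrist_torque': array([0.01375822, 0.02177591, 0.00646114]), 'gripper_width': 85.40711367006622}
[[-0.963 -0.001 -0.27 ]
 [ 0.27  -0.002 -0.963]
 [-0.    -1.     0.002]]
stone_a_mid 0.68 [215. 188.] [440. -12.  30.] 687 ((216.0, 190.0), (16.0, 42.0), 90.0)
pan 0.65 [ 98. 211.] [ 536. -383.   20.] 3932 ((95.95158386230469, 207.8583221435547), (85.03787231445312, 61.44153594970703), 7.696051120758057)
rack 0.92 [338. 208.] [521. 381.  18.] 3429 ((341.3484191894531, 204.6680450439453), (67.63019561767578, 56.13215637207031), 5.194429397583008)
chilli_jar 0.71 [215. 237.] [658.   5.  40.] 292 ((213.72938537597656, 237.4823455810547), (25.309844970703125, 12.578226089477539), 85.60128784179688)
soup_spoon 0.56 [269. 186.] [403. 168.   3.] 201 ((273.5, 182.5), (27.0, 13.0), 90.0)
chopsticks 0.61 [166. 187.] [ 406. -186.    5.] 259 ((163.9499969482422, 185.64999389648438), (7.905693531036377, 39.84469223022461), 18.43494987487793)
sauce_bottle 0.68 [280. 262.] [782. 186.  85.] 948 ((284.5, 257.0), (52.0, 23.0), 90.0)
```

View pics/a.png

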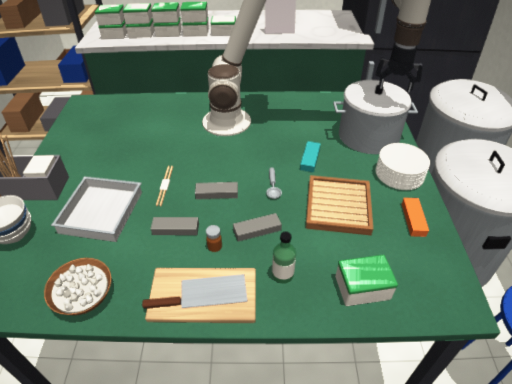

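The scene picture shows the stones at pixels (215,190), (175,226) and (257,227). The pan is left at (98,208), the rack right at (340,205), and the orange and turquoise blocks are decoys. The arm starts behind the pot at (375,115), so I'll raise it before moving away.

Run:
```python
from h import *
c=arm.calibration('scene')
print('stones',ray(c,[[216,187],[175,223],[257,224]],30).round())
print('pot base/top',ray(c,[[378,148]],0).round(),ray(c,[[345,105],[408,105],[375,88],[375,120]],150).round())
print('rack',ray(c,[[311,177],[370,180],[373,233],[307,228]],28).round())
print('pan',ray(c,[[88,178],[141,183],[114,240],[55,226]],42).round())
w=arm.calibration('wrist');s=arm.read_state()
R=np.array(w['R']);o=-R.T@w['t'];print('wristcam',o.round(),R.round(2),np.array(w['intrinsics']).round())
print(Ro.from_quat(s['ee_rot']).inv().apply(o-s['position']).round())
```

```text
stones [[ 434.  -10.   30.]
 [ 595. -124.   30.]
 [ 599.  125.   30.]]
pot base/top [[184. 589.   0.]] [[122. 450. 150.]
 [118. 687. 150.]
 [ -7. 590. 150.]
 [220. 539. 150.]]
rack [[383. 309.  28.]
 [399. 508.  28.]
 [635. 469.  28.]
 [614. 274.  28.]]
pan [[ 399. -452.   42.]
 [ 426. -261.   42.]
 [ 673. -291.   42.]
 [ 619. -490.   42.]]
wristcam [246. 580. 374.] [[-0.27 -0.96 -0.  ]
 [-0.91  0.26  0.32]
 [-0.31  0.09 -0.95]] [[278.   0. 257.]
 [  0. 278. 188.]
 [  0.   0.   1.]]
[ -81. -143.    0.]
```

View pics/b.png

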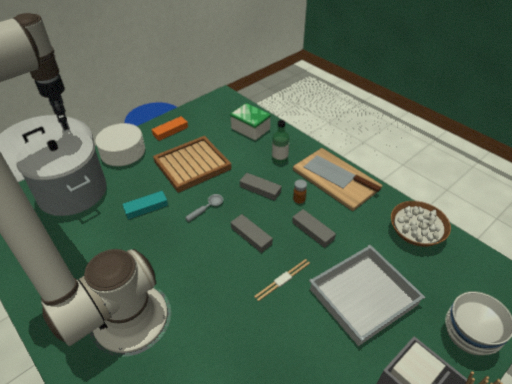

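Side view confirms the layout, with the gripper above the pot. I'll raise it, then go to a viewpoint above the stones.

```bash
python3 -m creep '[{"delta_pos":[0,-41,0],"rot":[0,0,0],"jaw":85},{"delta_pos":[0,-41,0],"rot":[0,0,0],"jaw":85},{"delta_pos":[-30,0,26.5],"rot":[0,0,0],"jaw":85},{"delta_pos":[-30,0,26.5],"rot":[0,0,0],"jaw":85},{"delta_pos":[-30,0,26.5],"rot":[0,0,0],"jaw":85},{"delta_pos":[-30,0,26.5],"rot":[0,0,0],"jaw":85},{"delta_pos":[-30,0,26.5],"rot":[0,0,0],"jaw":85},{"delta_pos":[-30,0,26.5],"rot":[0,0,0],"jaw":85},{"delta_pos":[-30,0,26.5],"rot":[0,0,0],"jaw":85},{"delta_pos":[-30,0,26.5],"rot":[0,0,0],"jaw":85}]'
python3 -m creep '[{"delta_pos":[-30,0,26.5],"rot":[0,0,0],"jaw":85},{"delta_pos":[-30,0,26.5],"rot":[0,0,0],"jaw":85},{"delta_pos":[-30,0,26.5],"rot":[0,0,0],"jaw":85},{"delta_pos":[-30,0,26.5],"rot":[0,0,0],"jaw":85},{"delta_pos":[-30,0,26.5],"rot":[0,0,0],"jaw":85},{"delta_pos":[-30,0,26.5],"rot":[0,0,0],"jaw":85},{"delta_pos":[-30,0,26.5],"rot":[0,0,0],"jaw":85},{"delta_pos":[-30,0,26.5],"rot":[0,0,0],"jaw":85},{"delta_pos":[-30,0,26.5],"rot":[0,0,0],"jaw":85},{"delta_pos":[0,0,0],"rot":[0,0.118,0],"jaw":85}]'
python3 -m creep '[{"delta_pos":[0,0,0],"rot":[0,0.118,0],"jaw":85},{"delta_pos":[0,0,0],"rot":[0,0.118,0],"jaw":85},{"delta_pos":[0,0,0],"rot":[0,0.118,0],"jaw":85},{"delta_pos":[0,0,0],"rot":[0,0.118,0],"jaw":85},{"delta_pos":[0,0,0],"rot":[0,0.118,0],"jaw":85},{"delta_pos":[0,0,0],"rot":[0,0.118,0],"jaw":85},{"delta_pos":[0,0,0],"rot":[0,0.118,0],"jaw":85},{"delta_pos":[0,0,0],"rot":[0,0.118,0],"jaw":85},{"delta_pos":[0,0,0],"rot":[0,0.118,0],"jaw":85},{"delta_pos":[0,0,0],"rot":[0,0.118,0],"jaw":85}]'
python3 - <<'E'
from h import *
s=arm.read_state();print(s['joints'].round(2),s['position'].round(1));print(Ro.from_quat(s['ee_rot']).as_matrix().round(3))
c=arm.calibration('wrist');save('wrist','c.png')
for k,z in [('stone_a_mid',30),('rack',18),('pan',20),('chilli_jar',40)]:
    for m in arm.masks_of('wrist',k):
      q=np.argwhere(m['pixels'])[:,::-1]
      w=ray(c,q,z)[:,:2]; r=cv2.minAreaRect(w.astype(np.float32))
      print(k,round(m['p'],2),np.round(m['location']),ray(c,m['location'],z).round(0)[0],len(q),np.round(r[0]),np.round(r[1]),round(r[2],1))
E
```

```text
clock: 1.28
position: [342.9, 331.2, 313.7]
ee_rot: [0.096, 0.701, -0.7, -0.096]
contact_force: [0.6, 0.1, -0.3]
gripper_width: 85.1
clock: 2.12
position: [540.5, 25.7, 312.6]
ee_rot: [-0.14, -0.693, 0.694, 0.14]
contact_force: [0.0, 1.3, -0.9]
gripper_width: 85.0
clock: 2.95
position: [538.1, 30.6, 313.4]
ee_rot: [0.501, 0.499, -0.498, -0.501]
contact_force: [0.6, 0.6, 0.7]
gripper_width: 85.2
[ 0.36  0.19 -0.06 -0.   -1.32 -0.36] [538.1  30.6 313.4]
[[ 0.006  0.    -1.   ]
 [ 1.     0.     0.006]
 [ 0.    -1.    -0.   ]]
stone_a_mid 0.95 [327. 122.] [433. -11.  30.] 3412 [435.  -9.] [ 55. 140.] 2.4
rack 0.86 [282. 308.] [490. 342.  18.] 6331 [486. 349.] [145. 227.] 79.6
rack 0.27 [113. 261.] [798. 234.  18.] 3047 [805. 245.] [214.  72.] 45.4
chilli_jar 0.59 [172. 131.] [662.  -0.  40.] 1164 [661.   0.] [68. 44.] 20.3
```

View pics/c.png

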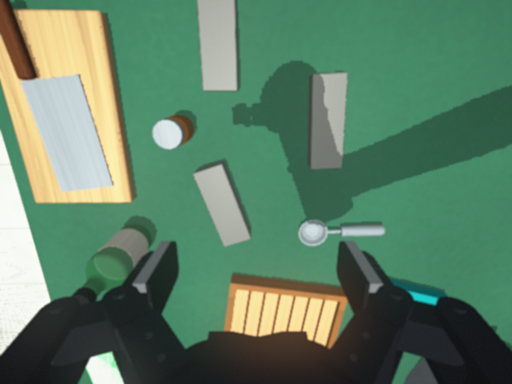

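Wrist picture (top = −y): the stones are at (329,120), (219,45) and (222,205). The jar is at (172,131), the spoon at (340,232) and the rack's near edge runs from (233,277) to (347,292). Next I'll fit the stone rectangles.

Run:
```python
from h import *
im=cv2.imread('pics/c.png');c=arm.calibration('wrist')
hsv=cv2.cvtColor(im,cv2.COLOR_BGR2HSV);m=((hsv[:,:,1]<60)&(hsv[:,:,2]>60)).astype(np.uint8)
n,l,st,ce=cv2.connectedComponentsWithStats(m)
for p in [(320,150),(219,45),(222,205)]:
  i=l[p[1],p[0]]; q=np.argwhere(l==i)[:,::-1]; r=cv2.minAreaRect(ray(c,q,30)[:,:2].astype(np.float32))
  print(i,len(q),st[i],np.round(r[0]),np.round(r[1]),round(r[2],1))
A=[[312,74],[347,72],[343,167],[310,168]]
print(ray(c,A,30).round())
print('rack edge',ray(c,[[233,277],[347,292]],28).round())
```

```text
2 3482 [ 308   72   40   98 3482] [434. -10.] [ 54. 140.] 2.3
1 3426 [ 197    0   42   91 3426] [ 591. -112.] [ 52. 110.] 0.2
7 2681 [ 193  161   58   86 2681] [593. 123.] [ 55. 145.] 19.3
[[460. -78.  30.]
 [411. -81.  30.]
 [402.  57.  30.]
 [454.  59.  30.]]
rack edge [[581. 263.  28.]
 [371. 295.  28.]]
```

```bash
python3 -m creep '[{"delta_pos":[-5,36,13],"rot":[0,-0.04,0],"jaw":85},{"delta_pos":[-5,36,13],"rot":[0,0,0],"jaw":85},{"delta_pos":[-5,36,13],"rot":[0,0,0],"jaw":85},{"delta_pos":[-5,36,13],"rot":[0,0,0],"jaw":85},{"delta_pos":[-5,36,13],"rot":[0,0,0],"jaw":85},{"delta_pos":[-5,30,13],"rot":[0,0,0],"jaw":85},{"delta_pos":[-5,20,13],"rot":[0,0,0],"jaw":85},{"delta_pos":[-5,10,13],"rot":[0,0,0],"jaw":85},{"delta_pos":[0,0,0],"rot":[0,0,0],"jaw":85},{"delta_pos":[0,0,0],"rot":[0,0,0],"jaw":85}]'
python3 - <<'E'
from h import *
s=arm.read_state();print(s['position'].round(1));print(Ro.from_quat(s['ee_rot']).as_matrix().round(3))
save('wrist','d.png')
E
```

```text
clock: 4.03
position: [435.8, -13.1, 73.4]
ee_rot: [-0.49, -0.51, 0.51, 0.489]
contact_force: [0.2, 1.1, -0.1]
gripper_width: 84.9
[435.8 -13.1  73.4]
[[-0.042 -0.    -0.999]
 [ 0.999 -0.001 -0.042]
 [-0.001 -1.     0.   ]]
```

View pics/d.png

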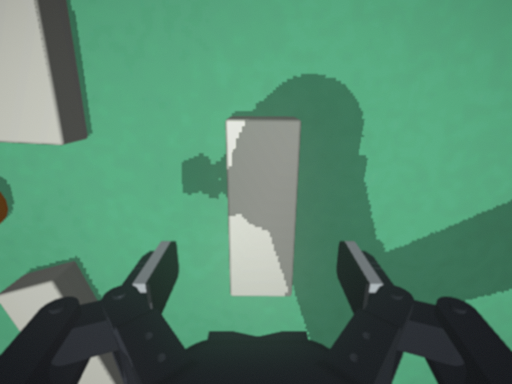

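Stone A is between the fingers: its centre is at column 262 and the jaw midline at 257. I'll descend, narrow the jaws, then push +x.

```bash
python3 -m creep '[{"delta_pos":[0,30,0],"rot":[0,0,0],"jaw":85},{"delta_pos":[0,25,0],"rot":[0,0,0],"jaw":85},{"delta_pos":[0,12,0],"rot":[0,0,0],"jaw":85},{"delta_pos":[0,0,0],"rot":[0,0,0],"jaw":64},{"delta_pos":[0,0,0],"rot":[0,0,0],"jaw":64},{"delta_pos":[0,0,0],"rot":[0,0,0],"jaw":64},{"delta_pos":[0,0,0],"rot":[0,0,0],"jaw":64},{"delta_pos":[0,0,0],"rot":[0,0,0],"jaw":64},{"delta_pos":[0,0,0],"rot":[0,0,0],"jaw":64},{"delta_pos":[0,0,0],"rot":[0,0,0],"jaw":64}]'
python3 -m creep '[{"delta_pos":[0,0,-2.5],"rot":[0,0,0],"jaw":64},{"delta_pos":[0,0,-2.5],"rot":[0,0,0],"jaw":64},{"delta_pos":[0,0,-2.5],"rot":[0,0,0],"jaw":64},{"delta_pos":[0,0,-2.5],"rot":[0,0,0],"jaw":64},{"delta_pos":[0,0,-2.5],"rot":[0,0,0],"jaw":64},{"delta_pos":[0,0,-2.5],"rot":[0,0,0],"jaw":64},{"delta_pos":[0,0,-2.5],"rot":[0,0,0],"jaw":64},{"delta_pos":[0,0,-2.5],"rot":[0,0,0],"jaw":64},{"delta_pos":[0,0,-2.5],"rot":[0,0,0],"jaw":64},{"delta_pos":[0,0,-2.5],"rot":[0,0,0],"jaw":64}]'
python3 -c "
from h import *
print(arm.read_state()['contact_force'])
for i in range(3): save('wrist','e.png'); print(arm.read_state()['contact_force'],arm.read_state()['position'])"
```

```text
clock: 4.92
position: [436.0, -12.9, 6.9]
ee_rot: [0.49, 0.51, -0.509, -0.49]
contact_force: [0.3, 0.3, 0.0]
gripper_width: 64.3
clock: 5.75
position: [460.9, -11.9, 6.2]
ee_rot: [0.49, 0.51, -0.51, -0.49]
contact_force: [-1.6, 0.2, -0.5]
gripper_width: 64.0
[-1.5708909   0.22161583 -0.53325014]
[-0.70980564 -0.26008585 -0.46729941] [461.65192828 -11.8086632    6.28643727]
[-0.58030443 -0.38967668 -0.43894784] [461.65604728 -11.75405401   6.34834489]
[-0.44468092 -0.09560592 -0.35928423] [461.66107786 -11.71535452   6.4294156 ]
```

Force is −1.6 N, which suggests fine. I'll push once more for a second reading, then grip.

```bash
python3 -m creep '[{"delta_pos":[0,0,-2],"rot":[0,0,0],"jaw":64},{"delta_pos":[0,0,-2],"rot":[0,0,0],"jaw":64},{"delta_pos":[0,0,-2],"rot":[0,0,0],"jaw":64},{"delta_pos":[0,0,-2],"rot":[0,0,0],"jaw":64},{"delta_pos":[0,0,-2],"rot":[0,0,0],"jaw":64},{"delta_pos":[0,0,-2],"rot":[0,0,0],"jaw":64},{"delta_pos":[0,0,-2],"rot":[0,0,0],"jaw":64},{"delta_pos":[0,0,-2],"rot":[0,0,0],"jaw":64},{"delta_pos":[0,0,-2],"rot":[0,0,0],"jaw":64},{"delta_pos":[0,0,-2],"rot":[0,0,0],"jaw":64}]'
python3 -m creep '[{"delta_pos":[0,0,0],"rot":[0,0,0],"jaw":30},{"delta_pos":[0,0,0],"rot":[0,0,0],"jaw":30},{"delta_pos":[0,0,0],"rot":[0,0,0],"jaw":30},{"delta_pos":[0,0,0],"rot":[0,0,0],"jaw":30},{"delta_pos":[0,0,0],"rot":[0,0,0],"jaw":30},{"delta_pos":[0,0,0],"rot":[0,0,0],"jaw":30},{"delta_pos":[0,-5,0],"rot":[0,0,0],"jaw":30},{"delta_pos":[0,-30,0],"rot":[0,0,0],"jaw":30},{"delta_pos":[0,-40,0],"rot":[0,0,0],"jaw":30},{"delta_pos":[0,-40,0],"rot":[0,0,0],"jaw":30}]'
```

```text
clock: 6.73
position: [480.7, -11.2, 6.3]
ee_rot: [-0.49, -0.51, 0.51, 0.49]
contact_force: [-2.3, -0.5, 1.9]
gripper_width: 64.0
clock: 7.57
position: [478.1, -11.6, 120.6]
ee_rot: [-0.489, -0.508, 0.511, 0.492]
contact_force: [2.2, 0.4, -5.4]
gripper_width: 48.7
```

Second reading is −2.3 N and the jaws hold it at 48.7 mm, so A is fine and goes to the rack. I'll look at the rack from above on the way.

```bash
python3 -m creep '[{"delta_pos":[20,-12,0],"rot":[0,0,0],"jaw":30},{"delta_pos":[38,-12,-3],"rot":[0,0,0],"jaw":30},{"delta_pos":[39,-12,-3],"rot":[0,0,0],"jaw":30},{"delta_pos":[39,-12,-3],"rot":[0,0,0],"jaw":30},{"delta_pos":[39,-12,-3],"rot":[0,0,0],"jaw":30},{"delta_pos":[39,-12,-3],"rot":[0,0,0],"jaw":30},{"delta_pos":[39,-12,-3],"rot":[0,0,0],"jaw":30},{"delta_pos":[39,-12,-3],"rot":[0,0,0],"jaw":30},{"delta_pos":[39,-12,-3],"rot":[0,0,0],"jaw":30},{"delta_pos":[39,-12,-3],"rot":[0,0,0],"jaw":30}]'
python3 -m creep '[{"delta_pos":[39,-12,-3],"rot":[0,0,0],"jaw":30},{"delta_pos":[37,-8,-3],"rot":[0,0,0],"jaw":30},{"delta_pos":[20,0,0],"rot":[0,0,0],"jaw":30},{"delta_pos":[0,0,0],"rot":[0,0.1,0],"jaw":30},{"delta_pos":[0,0,0],"rot":[0,0.095,0],"jaw":30},{"delta_pos":[0,0,0],"rot":[0,0,0],"jaw":30},{"delta_pos":[0,0,0],"rot":[0,0,0],"jaw":30},{"delta_pos":[0,0,0],"rot":[0,0,0],"jaw":30},{"delta_pos":[0,0,0],"rot":[0,0,0],"jaw":30},{"delta_pos":[0,0,0],"rot":[0,0,0],"jaw":30}]'
python3 - <<'E'
from h import *
s=arm.read_state();print(s['position'].round(1));print(Ro.from_quat(s['ee_rot']).as_matrix().round(3))
save('wrist','f.png')
E
```

```text
clock: 8.4
position: [490.9, 360.7, 239.7]
ee_rot: [-0.489, -0.508, 0.511, 0.491]
contact_force: [0.9, -0.4, -6.1]
gripper_width: 48.7
clock: 9.23
position: [494.9, 455.3, 261.2]
ee_rot: [-0.537, -0.46, 0.46, 0.537]
contact_force: [-0.9, 0.6, -5.9]
gripper_width: 49.0
[494.9 455.3 261.2]
[[ 0.154 -0.    -0.988]
 [ 0.988 -0.     0.154]
 [-0.    -1.     0.   ]]
```

View pics/f.png

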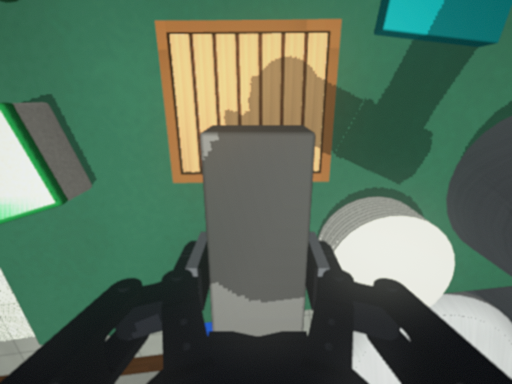

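The rack shows fully, with rim corners at (156,20), (341,19), (329,181) and (173,182). The held stone's near end is at row 128, columns 203–313.

Run:
```python
from h import *
c=arm.calibration('wrist');s=arm.read_state();T=Ro.from_quat(s['ee_rot'])
w=ray(c,[[156,20],[341,19],[329,181],[173,182]],28);print(w.round())
m=w.mean(0);x=(w[0]+w[3]-w[1]-w[2])[:2];y=(w[3]+w[2]-w[0]-w[1])[:2];print(m.round(1),np.degrees(np.arctan2(x[1],x[0])),np.degrees(np.arctan2(-y[0],y[1])),np.linalg.norm(x)/2,np.linalg.norm(y)/2)
zt=s['position'][2]+24  # stone top = TCP -6.3+30
e=ray(c,[[205,134],[313,134]],zt)  # top near end
print('stone end in tool',T.inv().apply(e-s['position']).round(1))
mm=arm.masks_of('wrist','stone_a_mid')
for k in mm: print(k['p'],k['location'],k['pixels'].sum(),cv2.boundingRect(k['pixels'].astype(np.uint8)))
```

```text
[[586. 276.  28.]
 [371. 308.  28.]
 [399. 505.  28.]
 [617. 473.  28.]]
[493.4 390.4  28. ] -8.522737683385946 -8.447482700630294 219.02211346336975 199.47191960897297
stone end in tool [[-65.5 -24.  -21.3]
 [-65.5 -24.   24.3]]
0.65 [259.9, 223.2] 21138 (200, 125, 116, 210)
```

```bash
python3 -m creep '[{"delta_pos":[-23,10,-18],"rot":[0,0,0],"jaw":30},{"delta_pos":[-23,10,-19],"rot":[0,0,0],"jaw":30},{"delta_pos":[-22,10,-18],"rot":[0,0,0],"jaw":30},{"delta_pos":[0,36,0],"rot":[0,0,0],"jaw":30},{"delta_pos":[0,36,0],"rot":[0,0,0],"jaw":30},{"delta_pos":[0,36,0],"rot":[0,0,0],"jaw":30},{"delta_pos":[0,36,0],"rot":[0,0,0],"jaw":30},{"delta_pos":[0,36,0],"rot":[0,0,0],"jaw":30},{"delta_pos":[0,12,0],"rot":[0,0,0],"jaw":30},{"delta_pos":[0,5,0],"rot":[0,0,0],"jaw":30}]'
python3 -m creep '[{"delta_pos":[0,2,0],"rot":[0,0,0],"jaw":30},{"delta_pos":[0,2,0],"rot":[0,0,0],"jaw":30},{"delta_pos":[0,1,0],"rot":[0,0,0],"jaw":30},{"delta_pos":[0,1,0],"rot":[0,0,0],"jaw":30},{"delta_pos":[0,0.5,0],"rot":[0,0,0],"jaw":30},{"delta_pos":[0,0.5,0],"rot":[0,0,0],"jaw":30},{"delta_pos":[0,0.5,0],"rot":[0,0,0],"jaw":30},{"delta_pos":[0,0.5,0],"rot":[0,0,0],"jaw":30},{"delta_pos":[0,0,0],"rot":[0,0,0],"jaw":30},{"delta_pos":[0,0,0],"rot":[0,0,0],"jaw":30}]'
```

```text
clock: 10.17
position: [537.5, 378.5, 31.2]
ee_rot: [0.538, 0.457, -0.462, -0.537]
contact_force: [-0.1, -0.7, -6.5]
gripper_width: 48.8
clock: 11.0
position: [538.7, 380.1, 26.3]
ee_rot: [0.537, 0.46, -0.46, -0.537]
contact_force: [-0.1, 0.3, -6.7]
gripper_width: 49.0
```

```bash
python3 -m creep '[{"delta_pos":[0,0.5,0],"rot":[0,0,0],"jaw":30},{"delta_pos":[0,0.5,0],"rot":[0,0,0],"jaw":30},{"delta_pos":[0,0.5,0],"rot":[0,0,0],"jaw":30},{"delta_pos":[0,0.5,0],"rot":[0,0,0],"jaw":30},{"delta_pos":[0,0,0],"rot":[0,0,0],"jaw":30},{"delta_pos":[0,0,0],"rot":[0,0,0],"jaw":30},{"delta_pos":[0,0,0],"rot":[0,0,0],"jaw":30},{"delta_pos":[0,0,0],"rot":[0,0,0],"jaw":30},{"delta_pos":[0,0,0],"rot":[0,0,0],"jaw":30},{"delta_pos":[0,0,0],"rot":[0,0,0],"jaw":30}]'
```

```text
clock: 11.83
position: [538.9, 380.2, 24.7]
ee_rot: [0.537, 0.46, -0.46, -0.537]
contact_force: [-0.7, -1.1, -0.9]
gripper_width: 49.0
```

It's down: the force dropped to −0.9 N. I'll release, lift and go to stone C.

```bash
python3 -m creep '[{"delta_pos":[0,0,0],"rot":[0,0,0],"jaw":66},{"delta_pos":[0,0,0],"rot":[0,0,0],"jaw":66},{"delta_pos":[0,0,0],"rot":[0,0,0],"jaw":66},{"delta_pos":[0,0,0],"rot":[0,0,0],"jaw":66},{"delta_pos":[0,0,0],"rot":[0,0,0],"jaw":66},{"delta_pos":[0,-20,0],"rot":[0,0,0],"jaw":66},{"delta_pos":[0,-35,0],"rot":[0,0,0],"jaw":85},{"delta_pos":[0,-35,0],"rot":[0,0,0],"jaw":85},{"delta_pos":[0,-30,0],"rot":[0,0,0],"jaw":85},{"delta_pos":[-35,0,-13.3],"rot":[0,0,0],"jaw":85}]'
python3 -m creep '[{"delta_pos":[-35,0,-13.3],"rot":[0,0,0],"jaw":85},{"delta_pos":[-35,0,-13.3],"rot":[0,0,0],"jaw":85},{"delta_pos":[-35,0,-13.3],"rot":[0,0,0],"jaw":85},{"delta_pos":[-35,0,-13.3],"rot":[0,0,0],"jaw":85},{"delta_pos":[-35,0,-13.3],"rot":[0,0,0],"jaw":85},{"delta_pos":[-35,0,-13.3],"rot":[0,0,0],"jaw":85},{"delta_pos":[0,10,0],"rot":[0,-0.121,0],"jaw":85},{"delta_pos":[0,20,0],"rot":[0,-0.121,0],"jaw":85},{"delta_pos":[0,20,0],"rot":[0,-0.121,0],"jaw":85},{"delta_pos":[0,10,0],"rot":[0,-0.121,0],"jaw":85}]'
python3 - <<'E'
from h import *
import time
save('wrist','g0.png');s=arm.read_state();print(s['position'].round(1));print(Ro.from_quat(s['ee_rot']).as_matrix().round(3))
c=arm.calibration('wrist');im=save('wrist','g.png')[:,:,::-1]
for k in arm.masks_of('wrist','stone_c_mid'):
  q=np.argwhere(k['pixels'])[:,::-1];w=ray(c,q,30)[:,:2];r=cv2.minAreaRect(w.astype(np.float32));print(k['p'],k['location'],np.round(r[0]),np.round(r[1]),r[2])
E
```

```text
clock: 12.67
position: [549.9, 350.5, 152.5]
ee_rot: [0.536, 0.468, -0.456, -0.535]
contact_force: [1.7, -0.4, 0.5]
gripper_width: 85.1
clock: 13.5
position: [591.8, 122.7, 82.3]
ee_rot: [-0.409, -0.575, 0.577, 0.411]
contact_force: [-0.4, 0.6, -0.2]
gripper_width: 85.2
[590.9 122.5  80.7]
[[-0.331 -0.006 -0.944]
 [ 0.944 -0.002 -0.331]
 [ 0.    -1.     0.006]]
0.86 [250.5, 192.3] [595. 124.] [ 49. 140.] 18.460308074951172
0.45 [217.5, 14.7] [655.  14.] [44. 20.] 19.57754898071289
```

View pics/g.png

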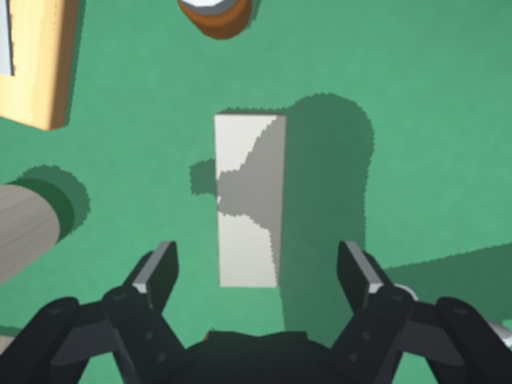

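Stone C is centred (column 250), with the jar at (217,15) clear of it. Descend, narrow the jaws, then push towards −x.

```bash
python3 -m creep '[{"delta_pos":[0,33,-4],"rot":[0,0,0],"jaw":85},{"delta_pos":[0,28,0],"rot":[0,0,0],"jaw":85},{"delta_pos":[0,13.5,0],"rot":[0,0,0],"jaw":85},{"delta_pos":[0,0,0],"rot":[0,0,0],"jaw":64},{"delta_pos":[0,0,0],"rot":[0,0,0],"jaw":64},{"delta_pos":[0,0,0],"rot":[0,0,0],"jaw":64},{"delta_pos":[0,0,0],"rot":[0,0,0],"jaw":64},{"delta_pos":[0,0,1],"rot":[0,0,0],"jaw":64},{"delta_pos":[0,0,2],"rot":[0,0,0],"jaw":64},{"delta_pos":[0,0,2],"rot":[0,0,0],"jaw":64}]'
python3 -m creep '[{"delta_pos":[0,0,2.5],"rot":[0,0,0],"jaw":64},{"delta_pos":[0,0,2.5],"rot":[0,0,0],"jaw":64},{"delta_pos":[0,0,2.5],"rot":[0,0,0],"jaw":64},{"delta_pos":[0,0,2.5],"rot":[0,0,0],"jaw":64},{"delta_pos":[0,0,2.5],"rot":[0,0,0],"jaw":64},{"delta_pos":[0,0,2.5],"rot":[0,0,0],"jaw":64},{"delta_pos":[0,0,2.5],"rot":[0,0,0],"jaw":64},{"delta_pos":[0,0,2.5],"rot":[0,0,0],"jaw":64},{"delta_pos":[0,0,2.5],"rot":[0,0,0],"jaw":64},{"delta_pos":[0,0,2.5],"rot":[0,0,0],"jaw":64}]'
```

```text
clock: 14.48
position: [592.1, 123.4, 10.6]
ee_rot: [0.412, 0.575, -0.575, -0.411]
contact_force: [-0.5, -1.3, -0.1]
gripper_width: 63.9
clock: 15.32
position: [568.8, 115.5, 10.2]
ee_rot: [0.412, 0.576, -0.575, -0.411]
contact_force: [4.7, 1.5, 1.5]
gripper_width: 63.9
```

That reads about 5 N. I'll push again for a second reading, 4 mm lower.

```bash
python3 -m creep '[{"delta_pos":[0,2,0],"rot":[0,0,0],"jaw":64},{"delta_pos":[0,2,0],"rot":[0,0,0],"jaw":64},{"delta_pos":[0,0,2],"rot":[0,0,0],"jaw":64},{"delta_pos":[0,0,2],"rot":[0,0,0],"jaw":64},{"delta_pos":[0,0,2],"rot":[0,0,0],"jaw":64},{"delta_pos":[0,0,2],"rot":[0,0,0],"jaw":64},{"delta_pos":[0,0,2],"rot":[0,0,0],"jaw":64},{"delta_pos":[0,0,2],"rot":[0,0,0],"jaw":64},{"delta_pos":[0,0,2],"rot":[0,0,0],"jaw":64},{"delta_pos":[0,0,2],"rot":[0,0,0],"jaw":64}]'
python3 -m creep '[{"delta_pos":[0,0,0],"rot":[0,0,0],"jaw":30},{"delta_pos":[0,0,0],"rot":[0,0,0],"jaw":30},{"delta_pos":[0,0,0],"rot":[0,0,0],"jaw":30},{"delta_pos":[0,0,0],"rot":[0,0,0],"jaw":30},{"delta_pos":[0,0,0],"rot":[0,0,0],"jaw":30},{"delta_pos":[0,0,0],"rot":[0,0,0],"jaw":30},{"delta_pos":[0,0,0],"rot":[0,0,0],"jaw":30},{"delta_pos":[0,0,0],"rot":[0,0,0],"jaw":30},{"delta_pos":[0,0,0],"rot":[0,0,0],"jaw":30},{"delta_pos":[0,0,0],"rot":[0,0,0],"jaw":30}]'
```

```text
clock: 16.15
position: [553.9, 110.4, 5.9]
ee_rot: [0.412, 0.576, -0.575, -0.411]
contact_force: [5.3, 2.4, 1.5]
gripper_width: 63.9
clock: 16.98
position: [557.1, 111.8, 8.0]
ee_rot: [0.413, 0.578, -0.573, -0.409]
contact_force: [6.7, 2.3, 7.8]
gripper_width: 48.6
```

Second reading is 5.8 N, so C is coarse. It goes to the pan, with a look at the pan on the way.

```bash
python3 -m creep '[{"delta_pos":[0,-8,0],"rot":[0,0,0],"jaw":30},{"delta_pos":[0,-30,0],"rot":[0,0,0],"jaw":30},{"delta_pos":[0,-30,0],"rot":[0,0.121,0],"jaw":30},{"delta_pos":[0,-30,0],"rot":[0,0.121,0],"jaw":30},{"delta_pos":[0,-30,0],"rot":[0,0.121,0],"jaw":30},{"delta_pos":[0,-30,0],"rot":[0,0.121,0],"jaw":30},{"delta_pos":[-38,-9,-4],"rot":[0,0,0],"jaw":30},{"delta_pos":[-38,-9,-4],"rot":[0,0,0],"jaw":30},{"delta_pos":[-38,-9,-4],"rot":[0,0,0],"jaw":30},{"delta_pos":[-38,-9,-4],"rot":[0,0,0],"jaw":30}]'
python3 -m creep '[{"delta_pos":[-38,-9,-4],"rot":[0,0,0],"jaw":30},{"delta_pos":[-38,-9,-4],"rot":[0,0,0],"jaw":30},{"delta_pos":[-38,-9,-4],"rot":[0,0,0],"jaw":30},{"delta_pos":[-38,-9,-4],"rot":[0,0,0],"jaw":30},{"delta_pos":[-38,-9,-4],"rot":[0,0,0],"jaw":30},{"delta_pos":[-38,-9,-4],"rot":[0,0,0],"jaw":30},{"delta_pos":[-38,-9,-4],"rot":[0,0,0],"jaw":30},{"delta_pos":[0,0,0],"rot":[0,0,0],"jaw":30},{"delta_pos":[0,0,0],"rot":[0,0,0],"jaw":30},{"delta_pos":[0,0,0],"rot":[0,0,0],"jaw":30}]'
python3 - <<'E'
from h import *
s=arm.read_state();print(s['joints'].round(2),s['position'].round(1));print(Ro.from_quat(s['ee_rot']).as_matrix().round(3))
save('wrist','i.png')
E
```

```text
clock: 17.82
position: [540.1, -44.2, 196.5]
ee_rot: [-0.534, -0.456, 0.463, 0.54]
contact_force: [1.2, 0.3, -5.8]
gripper_width: 49.0
clock: 18.65
position: [529.1, -308.4, 258.9]
ee_rot: [-0.534, -0.458, 0.461, 0.541]
contact_force: [0.4, 1.0, -6.2]
gripper_width: 48.9
[-0.27  0.35  0.03 -0.   -1.26  0.11] [ 529.1 -308.4  258.9]
[[ 0.156 -0.009 -0.988]
 [ 0.988  0.005  0.156]
 [ 0.004 -1.     0.01 ]]
```

View pics/i.png

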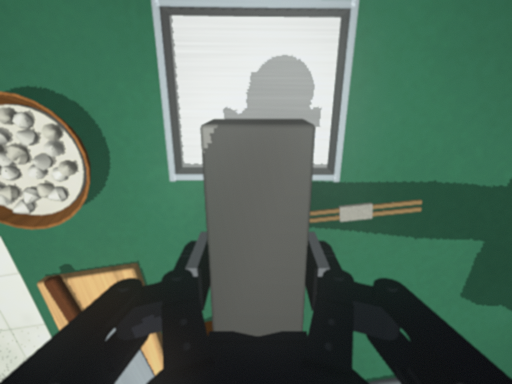

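The pan shows with its near rim corners at (170,181) and (341,181). The rim top is cut off at row 0 and the chopsticks are at (365,212). I'll use the near rim edge and side edges.

Run:
```python
from h import *
c=arm.calibration('wrist');s=arm.read_state();T=Ro.from_quat(s['ee_rot'])
w=ray(c,[[153,4],[357,4],[341,181],[170,181]],42);print(w.round())
x=(w[0]+w[3]-w[1]-w[2])[:2];y=(w[3]+w[2]-w[0]-w[1])[:2];print(np.degrees(np.arctan2(x[1],x[0])),np.degrees(np.arctan2(-y[0],y[1])),np.linalg.norm(x)/2,np.linalg.norm(y)/2)
m=(w[2]+w[3])/2; yy=np.r_[y/np.linalg.norm(y),0]
print('centre from near edge',(m-100*yy).round(1), 'from all',w.mean(0).round(1))
# inner floor corners check
f=ray(c,[[179,9],[345,11]],42);print(f.round())
e=ray(c,[[206,128],[312,128]],s['position'][2]+23)
print('stone end in tool',T.inv().apply(e-s['position']).round(1))
```

```text
[[ 614. -498.   42.]
 [ 391. -464.   42.]
 [ 420. -260.   42.]
 [ 648. -296.   42.]]
-8.905767564772649 -8.85751645958874 228.58730258837852 205.13961243821527
centre from near edge [ 518.4 -376.8   42. ] from all [ 518.  -379.4   42. ]
[[ 587. -489.   42.]
 [ 404. -459.   42.]]
stone end in tool [[-67.9 -23.4 -20.8]
 [-67.8 -23.   23.9]]
```

```bash
python3 -m creep '[{"delta_pos":[-24,10,-15.6],"rot":[0,0,0],"jaw":30},{"delta_pos":[-24,10,-15.6],"rot":[0,0,0],"jaw":30},{"delta_pos":[-24,10,-15.6],"rot":[0,0,0],"jaw":30},{"delta_pos":[0,36,0],"rot":[0,0,0],"jaw":30},{"delta_pos":[0,36,0],"rot":[0,0,0],"jaw":30},{"delta_pos":[0,36,0],"rot":[0,0,0],"jaw":30},{"delta_pos":[0,36,0],"rot":[0,0,0],"jaw":30},{"delta_pos":[0,36,0],"rot":[0,0,0],"jaw":30},{"delta_pos":[0,20,0],"rot":[0,0,0],"jaw":30},{"delta_pos":[0,10,0],"rot":[0,0,0],"jaw":30}]'
python3 -m creep '[{"delta_pos":[0,1,0],"rot":[0,0,0],"jaw":30},{"delta_pos":[0,1,0],"rot":[0,0,0],"jaw":30},{"delta_pos":[0,0.5,0],"rot":[0,0,0],"jaw":30},{"delta_pos":[0,0.5,0],"rot":[0,0,0],"jaw":30},{"delta_pos":[0,0.5,0],"rot":[0,0,0],"jaw":30},{"delta_pos":[0,0.5,0],"rot":[0,0,0],"jaw":30},{"delta_pos":[0,0.5,0],"rot":[0,0,0],"jaw":30},{"delta_pos":[0,0,0],"rot":[0,0,0],"jaw":30},{"delta_pos":[0,0,0],"rot":[0,0,0],"jaw":30},{"delta_pos":[0,0,0],"rot":[0,0,0],"jaw":30}]'
```

```text
clock: 19.53
position: [563.8, -384.4, 17.0]
ee_rot: [-0.533, -0.458, 0.462, 0.541]
contact_force: [-0.9, 0.5, -4.7]
gripper_width: 48.8
clock: 20.37
position: [567.2, -388.1, 18.4]
ee_rot: [0.537, 0.46, -0.46, -0.537]
contact_force: [-0.4, 0.2, -6.0]
gripper_width: 48.9
```

```bash
python3 -m creep '[{"delta_pos":[0,1,0],"rot":[0,0,0],"jaw":30},{"delta_pos":[0,1,0],"rot":[0,0,0],"jaw":30},{"delta_pos":[0,1,0],"rot":[0,0,0],"jaw":30},{"delta_pos":[0,1,0],"rot":[0,0,0],"jaw":30},{"delta_pos":[0,0.5,0],"rot":[0,0,0],"jaw":30},{"delta_pos":[0,0.5,0],"rot":[0,0,0],"jaw":30},{"delta_pos":[0,0,0],"rot":[0,0,0],"jaw":30},{"delta_pos":[0,0,0],"rot":[0,0,0],"jaw":30},{"delta_pos":[0,0,0],"rot":[0,0,0],"jaw":30},{"delta_pos":[0,0,0],"rot":[0,0,0],"jaw":30}]'
```

```text
clock: 21.2
position: [567.3, -388.1, 13.4]
ee_rot: [0.537, 0.46, -0.46, -0.537]
contact_force: [-0.6, -0.3, -6.4]
gripper_width: 48.9
```

```bash
python3 -m creep '[{"delta_pos":[0,0.5,0],"rot":[0,0,0],"jaw":30},{"delta_pos":[0,0.5,0],"rot":[0,0,0],"jaw":30},{"delta_pos":[0,0.5,0],"rot":[0,0,0],"jaw":30},{"delta_pos":[0,0.5,0],"rot":[0,0,0],"jaw":30},{"delta_pos":[0,0.5,0],"rot":[0,0,0],"jaw":30},{"delta_pos":[0,0,0],"rot":[0,0,0],"jaw":30},{"delta_pos":[0,0,0],"rot":[0,0,0],"jaw":30},{"delta_pos":[0,0,0],"rot":[0,0,0],"jaw":30},{"delta_pos":[0,0,0],"rot":[0,0,0],"jaw":30},{"delta_pos":[0,0,0],"rot":[0,0,0],"jaw":30}]'
```

```text
clock: 22.03
position: [567.3, -388.1, 12.3]
ee_rot: [0.537, 0.46, -0.46, -0.537]
contact_force: [-3.4, 3.8, 5.4]
gripper_width: 48.9
```

Contact (+5.4 N). I'll release, lift and go to stone B.

```bash
python3 -m creep '[{"delta_pos":[0,0,0],"rot":[0,0,0],"jaw":66},{"delta_pos":[0,0,0],"rot":[0,0,0],"jaw":66},{"delta_pos":[0,0,0],"rot":[0,0,0],"jaw":66},{"delta_pos":[0,0,0],"rot":[0,0,0],"jaw":66},{"delta_pos":[0,0,0],"rot":[0,0,0],"jaw":66},{"delta_pos":[0,-20,0],"rot":[0,0,0],"jaw":66},{"delta_pos":[0,-35,0],"rot":[0,0,0],"jaw":66},{"delta_pos":[0,-35,0],"rot":[0,0,0],"jaw":85},{"delta_pos":[0,-30,0],"rot":[0,0,0],"jaw":85},{"delta_pos":[37,0,2],"rot":[0,0,0],"jaw":85}]'
python3 -m creep '[{"delta_pos":[37,0,2],"rot":[0,0,0],"jaw":85},{"delta_pos":[37,0,2],"rot":[0,0,0],"jaw":85},{"delta_pos":[37,0,2],"rot":[0,0,0],"jaw":85},{"delta_pos":[37,0,2],"rot":[0,0,0],"jaw":85},{"delta_pos":[37,0,2],"rot":[0,0,0],"jaw":85},{"delta_pos":[37,0,2],"rot":[0,0,0],"jaw":85},{"delta_pos":[0,20,0],"rot":[0,-0.083,0],"jaw":85},{"delta_pos":[0,20,0],"rot":[0,-0.083,0],"jaw":85},{"delta_pos":[0,0,0],"rot":[0,0,0],"jaw":85},{"delta_pos":[0,0,0],"rot":[0,0,0],"jaw":85}]'
python3 - <<'E'
from h import *
s=arm.read_state();print(s['position'].round(1));T=Ro.from_quat(s['ee_rot']);print(T.as_matrix().round(3))
c=arm.calibration('wrist');im=save('wrist','j.png')
for k in arm.masks_of('wrist','stone_c_mid'):
  q=np.argwhere(k['pixels'])[:,::-1];w=ray(c,q,30)[:,:2];r=cv2.minAreaRect(w.astype(np.float32));print(k['p'],k['location'],np.round(r[0]),np.round(r[1]),r[2])
  print(T.inv().apply(np.r_[r[0],0]-s['position']).round(1))
E
```

```text
clock: 22.87
position: [574.5, -357.7, 138.9]
ee_rot: [0.544, 0.46, -0.457, -0.533]
contact_force: [2.4, 0.1, 2.1]
gripper_width: 85.2
clock: 23.7
position: [592.9, -130.0, 90.1]
ee_rot: [-0.497, -0.502, 0.503, 0.498]
contact_force: [0.1, -0.4, 0.8]
gripper_width: 84.5
[ 592.9 -130.    90.1]
[[-0.009 -0.002 -1.   ]
 [ 1.    -0.    -0.009]
 [-0.    -1.     0.002]]
```

View pics/j.png

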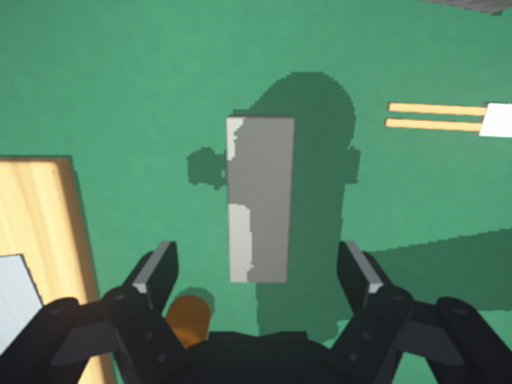

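Stone B is centred (column 260, rows 117–281). The chopstick tips are at (388,110), the jar at (185,320) and the board edge at column 75. I'll push +x, which is clear of all of them.

```bash
python3 -m creep '[{"delta_pos":[0,33,0],"rot":[0,0,0],"jaw":85},{"delta_pos":[0,33,0],"rot":[0,0,0],"jaw":85},{"delta_pos":[0,17.5,0],"rot":[0,0,0],"jaw":85},{"delta_pos":[0,0,0],"rot":[0,0,0],"jaw":64},{"delta_pos":[0,0,0],"rot":[0,0,0],"jaw":64},{"delta_pos":[0,0,0],"rot":[0,0,0],"jaw":64},{"delta_pos":[0,0,0],"rot":[0,0,0],"jaw":64},{"delta_pos":[0,0,-1],"rot":[0,0,0],"jaw":64},{"delta_pos":[0,0,-2],"rot":[0,0,0],"jaw":64},{"delta_pos":[0,0,-2],"rot":[0,0,0],"jaw":64}]'
python3 -m creep '[{"delta_pos":[0,0,-2.5],"rot":[0,0,0],"jaw":64},{"delta_pos":[0,0,-2.5],"rot":[0,0,0],"jaw":64},{"delta_pos":[0,0,-2.5],"rot":[0,0,0],"jaw":64},{"delta_pos":[0,0,-2.5],"rot":[0,0,0],"jaw":64},{"delta_pos":[0,0,-2.5],"rot":[0,0,0],"jaw":64},{"delta_pos":[0,0,-2.5],"rot":[0,0,0],"jaw":64},{"delta_pos":[0,0,-2.5],"rot":[0,0,0],"jaw":64},{"delta_pos":[0,0,-2.5],"rot":[0,0,0],"jaw":64},{"delta_pos":[0,0,-2.5],"rot":[0,0,0],"jaw":64},{"delta_pos":[0,0,-2.5],"rot":[0,0,0],"jaw":64}]'
```

```text
clock: 24.63
position: [598.8, -130.0, 8.3]
ee_rot: [0.497, 0.503, -0.503, -0.497]
contact_force: [-4.1, 0.3, 3.4]
gripper_width: 63.8
clock: 25.47
position: [618.6, -130.1, 6.6]
ee_rot: [-0.495, -0.5, 0.505, 0.5]
contact_force: [-8.6, -0.4, 5.9]
gripper_width: 63.9
```

```bash
python3 -m creep '[{"delta_pos":[0,0,-2],"rot":[0,0,0],"jaw":64},{"delta_pos":[0,0,-2],"rot":[0,0,0],"jaw":64},{"delta_pos":[0,0,-2],"rot":[0,0,0],"jaw":64},{"delta_pos":[0,0,-2],"rot":[0,0,0],"jaw":64},{"delta_pos":[0,0,-2],"rot":[0,0,0],"jaw":64},{"delta_pos":[0,0,-2],"rot":[0,0,0],"jaw":64},{"delta_pos":[0,0,-2],"rot":[0,0,0],"jaw":64},{"delta_pos":[0,0,-2],"rot":[0,0,0],"jaw":64},{"delta_pos":[0,0,-2],"rot":[0,0,0],"jaw":64},{"delta_pos":[0,0,-2],"rot":[0,0,0],"jaw":64}]'
```

```text
clock: 26.3
position: [638.8, -129.8, 6.6]
ee_rot: [-0.495, -0.5, 0.505, 0.5]
contact_force: [-8.4, -0.2, 5.5]
gripper_width: 64.0
```

8.6 N then 8.4 N, so B is coarse. Recentre, grip, and take it to the pan's near slot.

```bash
python3 -m creep '[{"delta_pos":[0,0,4],"rot":[0,0,0],"jaw":64},{"delta_pos":[0,0,3],"rot":[0,0,0],"jaw":30},{"delta_pos":[0,0,0],"rot":[0,0,0],"jaw":30},{"delta_pos":[0,0,0],"rot":[0,0,0],"jaw":30},{"delta_pos":[0,0,0],"rot":[0,0,0],"jaw":30},{"delta_pos":[0,0,0],"rot":[0,0,0],"jaw":30},{"delta_pos":[0,0,0],"rot":[0,0,0],"jaw":30},{"delta_pos":[0,-8,0],"rot":[0,0,0],"jaw":30},{"delta_pos":[0,-30,0],"rot":[0,0,0],"jaw":30},{"delta_pos":[0,-30,0],"rot":[0,0,0],"jaw":30}]'
python3 -m creep '[{"delta_pos":[0,-30,0],"rot":[0,0.082,0],"jaw":30},{"delta_pos":[0,-30,0],"rot":[0,0.082,0],"jaw":30},{"delta_pos":[-33,0,14.4],"rot":[0,0,0],"jaw":30},{"delta_pos":[-33,0,14.4],"rot":[0,0,0],"jaw":30},{"delta_pos":[-33,0,14.4],"rot":[0,0,0],"jaw":30},{"delta_pos":[-33,0,14.4],"rot":[0,0,0],"jaw":30},{"delta_pos":[-33,0,14.4],"rot":[0,0,0],"jaw":30},{"delta_pos":[-33,0,14.4],"rot":[0,0,0],"jaw":30},{"delta_pos":[-33,0,14.4],"rot":[0,0,0],"jaw":30},{"delta_pos":[-33,0,14.4],"rot":[0,0,0],"jaw":30}]'
python3 - <<'E'
from h import *
for i in range(4): save('wrist','k.png')
s=arm.read_state();print(s['position'].round(1),s['contact_force'].round(1));T=Ro.from_quat(s['ee_rot']);print(T.as_matrix().round(3))
E
```

```text
clock: 27.13
position: [635.2, -129.2, 73.1]
ee_rot: [-0.496, -0.502, 0.504, 0.499]
contact_force: [1.2, -0.7, -4.4]
gripper_width: 48.7
clock: 27.97
position: [481.7, -374.0, 134.6]
ee_rot: [0.537, 0.461, -0.46, -0.537]
contact_force: [0.9, -0.6, -6.0]
gripper_width: 48.5
[ 481.8 -373.7  134.5] [ 0.2  1.2 -5.9]
[[ 0.155  0.001 -0.988]
 [ 0.988  0.001  0.155]
 [ 0.001 -1.    -0.001]]
```

View pics/k.png

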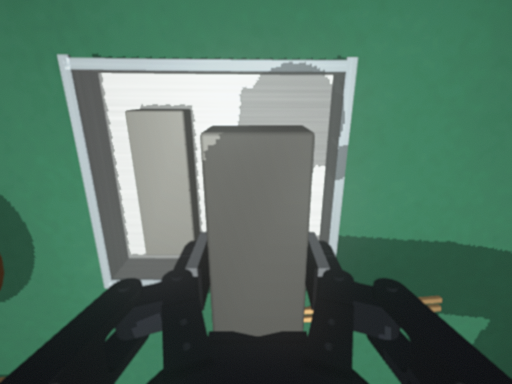

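Stone C lies flat in the pan, with its top corners at (127,112) and (184,109). The held stone hangs over the right half. The rim's far corners are at (58,57) and (357,59).

Run:
```python
from h import *
c=arm.calibration('wrist');s=arm.read_state();T=Ro.from_quat(s['ee_rot'])
w=ray(c,[[58,57],[357,59]],42);x=w[0]-w[1];L=np.linalg.norm(x);x/=L;y=np.array([-x[1],x[0],0]);m=w.mean(0)+100*y
print(L,np.degrees(np.arctan2(x[1],x[0])),m.round(1))
k=ray(c,[[127,112],[184,109],[145,256],[194,257]],34);print('C in pan',[( round(float((p-m)@x),1),round(float((p-m)@y),1)) for p in k])
e=ray(c,[[206,133],[312,133]],s['position'][2]+23).mean(0);p=e+70*T.apply([1,0,0])
print('held in pan',(p-m)@x,(p-m)@y, 'tool',T.inv().apply(e-s['position']).round(1))
```

```text
228.16666298579423 -9.107729191402864 [ 517.3 -386.5   42. ]
C in pan [(71.8, -59.6), (23.8, -62.4), (74.1, 79.4), (25.3, 80.6)]
held in pan -38.60603807488647 11.213031239107657 tool [-65.8 -23.    1.6]
```

```bash
python3 -m creep '[{"delta_pos":[-6,0,4],"rot":[0,0,0],"jaw":30},{"delta_pos":[0,35,0],"rot":[0,0,0],"jaw":30},{"delta_pos":[0,35,0],"rot":[0,0,0],"jaw":30},{"delta_pos":[0,30,0],"rot":[0,0,0],"jaw":30},{"delta_pos":[0,15,0],"rot":[0,0,0],"jaw":30},{"delta_pos":[0,2,0],"rot":[0,0,0],"jaw":30},{"delta_pos":[0,1,0],"rot":[0,0,0],"jaw":30},{"delta_pos":[0,1,0],"rot":[0,0,0],"jaw":30},{"delta_pos":[0,1,0],"rot":[0,0,0],"jaw":30},{"delta_pos":[0,0,0],"rot":[0,0,0],"jaw":30}]'
python3 -m creep '[{"delta_pos":[0,0.5,0],"rot":[0,0,0],"jaw":30},{"delta_pos":[0,0.5,0],"rot":[0,0,0],"jaw":30},{"delta_pos":[0,0.5,0],"rot":[0,0,0],"jaw":30},{"delta_pos":[0,0.5,0],"rot":[0,0,0],"jaw":30},{"delta_pos":[0,0,0],"rot":[0,0,0],"jaw":30},{"delta_pos":[0,0,0],"rot":[0,0,0],"jaw":30},{"delta_pos":[0,0,0],"rot":[0,0,0],"jaw":30},{"delta_pos":[0,0,0],"rot":[0,0,0],"jaw":30},{"delta_pos":[0,0,0],"rot":[0,0,0],"jaw":30},{"delta_pos":[0,0,0],"rot":[0,0,0],"jaw":30}]'
```

```text
clock: 29.0
position: [478.6, -378.5, 16.9]
ee_rot: [0.538, 0.461, -0.46, -0.536]
contact_force: [-0.2, -0.1, -5.7]
gripper_width: 48.8
clock: 29.83
position: [477.4, -378.2, 13.3]
ee_rot: [-0.537, -0.46, 0.46, 0.537]
contact_force: [0.0, 0.0, -5.4]
gripper_width: 48.6
```

```bash
python3 -m creep '[{"delta_pos":[0,0.5,0],"rot":[0,0,0],"jaw":30},{"delta_pos":[0,0.5,0],"rot":[0,0,0],"jaw":30},{"delta_pos":[0,0.5,0],"rot":[0,0,0],"jaw":30},{"delta_pos":[0,0.5,0],"rot":[0,0,0],"jaw":30},{"delta_pos":[0,0,0],"rot":[0,0,0],"jaw":30},{"delta_pos":[0,0,0],"rot":[0,0,0],"jaw":30},{"delta_pos":[0,0,0],"rot":[0,0,0],"jaw":30},{"delta_pos":[0,0,0],"rot":[0,0,0],"jaw":30},{"delta_pos":[0,0,0],"rot":[0,0,0],"jaw":30},{"delta_pos":[0,0,0],"rot":[0,0,0],"jaw":30}]'
```

```text
clock: 30.67
position: [477.4, -378.2, 11.4]
ee_rot: [-0.537, -0.46, 0.46, 0.537]
contact_force: [-0.6, -0.3, -4.4]
gripper_width: 48.8
```

```bash
python3 -m creep '[{"delta_pos":[0,0.5,0],"rot":[0,0,0],"jaw":30},{"delta_pos":[0,0.5,0],"rot":[0,0,0],"jaw":30},{"delta_pos":[0,0,0],"rot":[0,0,0],"jaw":30},{"delta_pos":[0,0,0],"rot":[0,0,0],"jaw":30},{"delta_pos":[0,0,0],"rot":[0,0,0],"jaw":30},{"delta_pos":[0,0,0],"rot":[0,0,0],"jaw":30},{"delta_pos":[0,0,0],"rot":[0,0,0],"jaw":30},{"delta_pos":[0,0,0],"rot":[0,0,0],"jaw":30},{"delta_pos":[0,0,0],"rot":[0,0,0],"jaw":30},{"delta_pos":[0,0,0],"rot":[0,0,0],"jaw":30}]'
```

```text
clock: 31.5
position: [477.4, -378.2, 11.3]
ee_rot: [0.537, 0.46, -0.46, -0.537]
contact_force: [-1.8, 2.9, 5.9]
gripper_width: 48.8
```

Contact. Release, lift, and look from above.

```bash
python3 -m creep '[{"delta_pos":[0,0,0],"rot":[0,0,0],"jaw":64},{"delta_pos":[0,0,0],"rot":[0,0,0],"jaw":64},{"delta_pos":[0,0,0],"rot":[0,0,0],"jaw":64},{"delta_pos":[0,0,0],"rot":[0,0,0],"jaw":64},{"delta_pos":[0,0,0],"rot":[0,0,0],"jaw":64},{"delta_pos":[0,-20,0],"rot":[0,0,0],"jaw":64},{"delta_pos":[0,-35,0],"rot":[0,0,0],"jaw":64},{"delta_pos":[0,-35,0],"rot":[0,0,0],"jaw":64},{"delta_pos":[0,-35,0],"rot":[0,0,0],"jaw":64},{"delta_pos":[0,-35,0],"rot":[0,0,0],"jaw":64}]'
python3 -m creep '[{"delta_pos":[0,-20,0],"rot":[0,0,0],"jaw":64},{"delta_pos":[0,0,0],"rot":[0,0,0],"jaw":64},{"delta_pos":[0,0,0],"rot":[0,0,0],"jaw":64},{"delta_pos":[0,0,0],"rot":[0,0,0],"jaw":64},{"delta_pos":[0,0,0],"rot":[0,0,0],"jaw":64},{"delta_pos":[0,0,0],"rot":[0,0,0],"jaw":64},{"delta_pos":[0,0,0],"rot":[0,0,0],"jaw":64},{"delta_pos":[0,0,0],"rot":[0,0,0],"jaw":64},{"delta_pos":[0,0,0],"rot":[0,0,0],"jaw":64},{"delta_pos":[0,0,0],"rot":[0,0,0],"jaw":64}]'
python3 - <<'E'
from h import *
a=save('wrist','l1.png');b=save('scene','l2.png')
cv2.imwrite('pics/l.png',np.hstack([cv2.resize(a,(400,300)),cv2.resize(b[130:340,40:440],(400,210))[:] if 0 else cv2.copyMakeBorder(cv2.resize(b[130:340,40:440],(400,210)),0,90,0,0,0)])[:,:,::-1])
c=arm.calibration('scene')
for k,z in [('chilli_jar',40),('soup_spoon',3),('chopsticks',5),('sauce_bottle',85)]:
  for m in arm.masks_of('scene',k): print(k,m['p'],ray(c,m['location'],z).round()[0])
E
```

```text
clock: 32.33
position: [477.2, -378.2, 171.9]
ee_rot: [0.537, 0.46, -0.46, -0.537]
contact_force: [1.0, -0.0, 0.2]
gripper_width: 63.8
clock: 33.17
position: [477.4, -378.2, 190.0]
ee_rot: [-0.537, -0.46, 0.46, 0.537]
contact_force: [-0.5, -0.5, -0.1]
gripper_width: 63.9
chilli_jar 0.85 [662.  -2.  40.]
soup_spoon 0.72 [415. 170.   3.]
soup_spoon 0.22 [713. 204.   3.]
chopsticks 0.57 [ 407. -196.    5.]
sauce_bottle 0.76 [789. 190.  85.]
```

View pics/l.png

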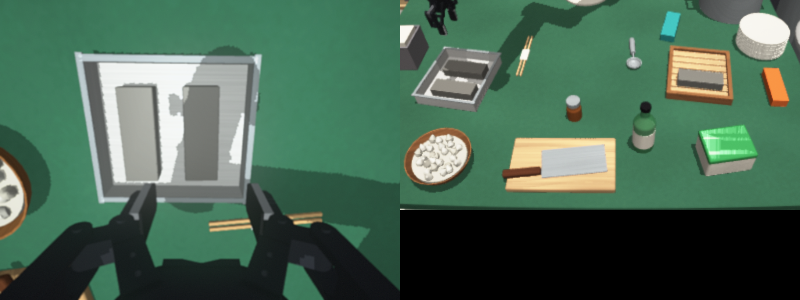

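The two coarse stones lie side by side, flat on the pan floor (wrist part (138,133) and (201,133)). The third sits inside the rack rim (scene part (700,79)), and the bystanders are where they were. I'll hand in.

```bash
python3 -c "
from h import *
print(arm.job_done())"
```

```text
the job is handed in; nothing more can be done
None
```

The job is handed in at about 33 s of the 72 s allowed: the one fine stone is on the drying rack and the two coarse stones are in the soaking pan. `job_done()` gives no verdict.

I pushed each stone a few centimetres across the table, read the force twice, then gripped it and lowered it until the force showed contact.

| Stone (start position) | Push force, two readings | Kind | Placed |
|---|---|---|---|
| nearest the robot, about (434, −10) | 1.6 and 2.3 N | fine | rack |
| left, about (595, 124) | 5 and 5.8 N | coarse | pan |
| right, about (593, −127) | 8.6 and 8.4 N | coarse | pan |

**Last checks:** The final pictures show both coarse stones side by side and flat on the pan floor, and the fine one inside the rack rim. In a final look, jar, spoon, chopsticks and bottle were all found within about 12 mm of where they started, which is about as good as those measurements get. The gripper was clear, with about 0 N on the wrist.

**What disagreed:**
- **Fine stone:** its readings were slightly above the stated 0.9–1.5 N, within the sensor noise and far from the coarse range.
- **Pan centre:** two estimates differed by about 9 mm along its y, because its rim measured 228 mm instead of 220. This is well inside the placing tolerance.
- **Rack:** I did not measure the fine stone's final position. Its placing rests on the height at contact (within 0.5 mm of expected) and the scene picture.

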